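Transfer a row of torches from the foam tray to the charging rack in order

ROBOT

A 7-joint arm with a two-finger parallel gripper is mounted at the origin on the work surface. World frame = base frame: x ahead of the robot, y to its left, z up, the work surface at z = 0. Lengths are in m, angles in rad, forces in N, time in s.
With the tool pointing down it reaches from about 0.4 to 0.85 m from the base axis. Payload 4.5 kg.
Tool frame: the origin (TCP) lies at the very end of the fingers, on their centre line; the grasp point (between the pads) lies 19 mm behind it (r.grip_depth is the z of the grasp point in the tool frame, in m); z points along the fingers, y is the line along which they close (so a half turn about z gives the same grasp; the last joint's range is limited). The gripper opens to 88 mm and grips with 3 to 60 N. Pads are 18 mm wide; open, the fingers measure 123 mm over their backs; the gripper's body (75 mm by 187 mm) begins 45 mm behind the grasp point.
Start: joints at [1.136, 0.689, -0.195, 1.565, 0.157, 0.902, -0.215], TCP at [0.282, -0.558, 0.239] pointing down, gripper open.
Joint ranges: [-3.01, 3.01], [-0.46, 2.08], [-1.47, 1.51], [0.13, 2.56], [-1, 4.14], [0.04, 2.09], [-2.66, 2.66]. Speed limits (rad/s): [2.57, 2.57, 3.14, 3.14, 3.14, 3.14, 3.14].

INTERFACE

Orientations are given as a unit quaternion [x, y, z, w].
In Python, from plant import r gives the robot as it stands.
- The arm moves only by the shell command python3 steer.py 'ROWS' [FORCE]. ROWS is a JSON list of rows, 1 to 10 of them, each of 7 numbers: the opening from 0.0 (shut) to 1.0 (fully open), then dx, dy, dz in mm, then a rotation vector rx, ry, rz in units of 0.25 rad; each row is the pose to reach, as a shift and turn from the pose commanded when the command began, along the tool's axes at that moment; what a row does not reach only later rows make up. A row lasts 1/10 s, in which the tool goes at most 0.05 m and 0.15 rad, less where a joint would pass 70% of its speed; a pose out of reach is approached as far as the arm can. The fingers move at their own pace and stop on an object; FORCE is the grip in N (left out, the last holds). Time passes only in rows, so rows that do not move let the fingers close. It prints the time, the measured TCP pose, the force, the opening and the grip force at its end. Input that does not fit is refused with a message, and nothing moves.
- r.get_state(): the state, without advancing time (a new reading comes with each control period).
- r.snapshot(name): name is "side" or "top" or "wrist"; returns the picture (384x512x3 uint8, red, green, blue); there is no depth.
- r.camera_params(name): a dict with "fx", "fy", "cx", "cy" (pixels), "rvec" (rotation vector, rad) and "tvec" (3), from world to camera coordinates, as OpenCV has them. Camera axes: x right, y down, z forward; pixel columns grow to the right and rows downward; lengths in m; the calibration is good to about 2 mm. The wrist camera is an equidistant fisheye: a pixel r from the principal point sees the ray r / f radians off the axis. A picture is of the moment at which its call begins: read the wrist's pose just before it. camera_params takes no time and is no camera call; for the wrist camera it gives the pose at the moment of the call.
- r.finish_job(): hands the job in; it is judged then, once.
The state is a dict: "clock": time; "q": joint angles; "qd": joint speeds; "joint_torque": joint torques, N m; "tool_pos": TCP position; "eef_rot": TCP orientation; "contact_force": force on the tool from outside, world axes, zero at the start; "moment": the same for the moment, N m; "opening": opening from 0.0 (shut) to 1.0 (fully open); "finger_force": force on a finger pad.
Only numpy, scipy, OpenCV 4.12 (cv2) and the standard library are available. Lean on these libraries where they do the work, as an engineer would, in place of code of your own. Each camera call takes 0.05 s, during which the arm holds its last target. There are 200 camera calls.

TASK

Move the row of four torches from the white foam tray into the sockets of the charging rack, keeping their order: the torch at the end of the row where the tray's corner is cut off goes into the socket next to the rack's control box, the next one into the next socket, and so on to the far end. Set each torch down gently, without dropping it, lens up and right down on the floor of its socket, and leave all four standing upright there.

Things in the scene. Friction and masses are not known exactly. Their poses are not given: they have to be found in the camera images.
- torch_compact: Compact torch with a wide head: black metal torch (flashlight), round, 118 mm tall, standing tail down and lens up. Barrel 28 mm in diameter; the head, the top 40 mm, is 40 mm in diameter with straight sides in its uppermost 34 mm; bright reflector on top. About 180 g. Origin: centre of the flat tail underside; z runs up the axis to the lens. Grip the head about 18 mm below the top.
- torch_slim: Slim straight torch: black metal torch (flashlight), round, 130 mm tall, standing tail down and lens up. Barrel 26 mm in diameter; the head, the top 34 mm, is 30 mm in diameter with straight sides in its uppermost 28 mm; bright reflector on top. About 160 g. Origin: centre of the flat tail underside; z runs up the axis to the lens. Grip the head about 18 mm below the top.
- torch_long: Longest torch, with a medium head: black metal torch (flashlight), round, 142 mm tall, standing tail down and lens up. Barrel 26 mm in diameter; the head, the top 40 mm, is 34 mm in diameter with straight sides in its uppermost 34 mm; bright reflector on top. About 160 g. Origin: centre of the flat tail underside; z runs up the axis to the lens. Grip the head about 18 mm below the top.
- torch_flood: Flood torch with the widest head: black metal torch (flashlight), round, 124 mm tall, standing tail down and lens up. Barrel 28 mm in diameter; the head, the top 34 mm, is 46 mm in diameter with straight sides in its uppermost 28 mm; bright reflector on top. About 180 g. Origin: centre of the flat tail underside; z runs up the axis to the lens. Grip the head about 18 mm below the top.
- liner_compact: Light grey plastic pocket liner, a fixed cup let into the foam tray, in which the compact torch stands at the start. Outside 43 mm, bore 34 mm, rim level to 2 mm with the tray top. Origin: centre of its underside, 12 mm above the table; the floor of its bore, on which the torch stands, is 2 mm above that. It stays in the tray.
- liner_slim: Light grey plastic pocket liner, a fixed cup let into the foam tray, in which the slim torch stands at the start. Outside 43 mm, bore 32 mm, rim level to 2 mm with the tray top. Origin: centre of its underside, 12 mm above the table; the floor of its bore, on which the torch stands, is 2 mm above that. It stays in the tray.
- liner_long: Light grey plastic pocket liner, a fixed cup let into the foam tray, in which the long torch stands at the start. Outside 43 mm, bore 32 mm, rim level to 2 mm with the tray top. Origin: centre of its underside, 12 mm above the table; the floor of its bore, on which the torch stands, is 2 mm above that. It stays in the tray.
- liner_flood: Light grey plastic pocket liner, a fixed cup let into the foam tray, in which the flood torch stands at the start. Outside 43 mm, bore 34 mm, rim level to 2 mm with the tray top. Origin: centre of its underside, 12 mm above the table; the floor of its bore, on which the torch stands, is 2 mm above that. It stays in the tray.
- tray: White foam tray, fixed, 140 (x) by 298 (y) by 50 mm high. Origin: on the table under the middle of its pockets. Row x = -30 mm: liners with the torches at y = 90, 30, -30, -90 mm. Row x = +30 mm: four pockets without torches, two holding battery cells 64 mm tall. The corner at +x +y is cut off, so the torch at y = 90 mm is at the cut-corner end.
- rack: Fixed aluminium charging rack: block 90 (x) by 264 (y) by 55 mm high, with a grey control box 60 (y) by 94 (x) by 95 mm high (meter on top) at its -y end. Origin: on the table. Four sockets at x = 0, y = -60 (next to the box), 0, 60, 120 mm, each 36 mm wide with a 3 mm lead-in, 40 mm deep; their floors are 15 mm above the table.

How it is judged:
At the end, for the whole second after the job is handed in: Each torch is in the rack socket matching its liner's place in the tray, counted from the control box and the cut corner: tail within 11 mm of the socket's axis along and across the row and 7 mm of its floor's height, lens up, leaning under 0.15 rad, at rest (((y of liner_compact in the frame of tray between 0.07 and 0.11 m and y of torch_compact in the frame of rack between -0.071 and -0.049 m) or (y of liner_compact in the frame of tray between 0.01 and 0.05 m and y of torch_compact in the frame of rack between -0.011 and 0.011 m) or (y of liner_compact in the frame of tray between -0.05 and -0.01 m and y of torch_compact in the frame of rack between 0.049 and 0.071 m) or (y of liner_compact in the frame of tray between -0.11 and -0.07 m and y of torch_compact in the frame of rack between 0.109 and 0.131 m)) and x of torch_compact in the frame of rack between -0.011 and 0.011 m and height (world z) of torch_compact between 0.008 and 0.022 m and angle between each of torch_compact, torch_slim, torch_long, torch_flood's own z axis and vertical below 0.15 rad and linear speed of each of torch_compact, torch_slim, torch_long, torch_flood below 0.03 m/s and angular speed of each of torch_compact, torch_slim, torch_long, torch_flood below 0.3 rad/s and ((y of liner_slim in the frame of tray between 0.07 and 0.11 m and y of torch_slim in the frame of rack between -0.071 and -0.049 m) or (y of liner_slim in the frame of tray between 0.01 and 0.05 m and y of torch_slim in the frame of rack between -0.011 and 0.011 m) or (y of liner_slim in the frame of tray between -0.05 and -0.01 m and y of torch_slim in the frame of rack between 0.049 and 0.071 m) or (y of liner_slim in the frame of tray between -0.11 and -0.07 m and y of torch_slim in the frame of rack between 0.109 and 0.131 m)) and x of torch_slim in the frame of rack between -0.011 and 0.011 m and height (world z) of torch_slim between 0.008 and 0.022 m and ((y of liner_long in the frame of tray between 0.07 and 0.11 m and y of torch_long in the frame of rack between -0.071 and -0.049 m) or (y of liner_long in the frame of tray between 0.01 and 0.05 m and y of torch_long in the frame of rack between -0.011 and 0.011 m) or (y of liner_long in the frame of tray between -0.05 and -0.01 m and y of torch_long in the frame of rack between 0.049 and 0.071 m) or (y of liner_long in the frame of tray between -0.11 and -0.07 m and y of torch_long in the frame of rack between 0.109 and 0.131 m)) and x of torch_long in the frame of rack between -0.011 and 0.011 m and height (world z) of torch_long between 0.008 and 0.022 m and ((y of liner_flood in the frame of tray between 0.07 and 0.11 m and y of torch_flood in the frame of rack between -0.071 and -0.049 m) or (y of liner_flood in the frame of tray between 0.01 and 0.05 m and y of torch_flood in the frame of rack between -0.011 and 0.011 m) or (y of liner_flood in the frame of tray between -0.05 and -0.01 m and y of torch_flood in the frame of rack between 0.049 and 0.071 m) or (y of liner_flood in the frame of tray between -0.11 and -0.07 m and y of torch_flood in the frame of rack between 0.109 and 0.131 m)) and x of torch_flood in the frame of rack between -0.011 and 0.011 m and height (world z) of torch_flood between 0.008 and 0.022 m); the robot touches nothing.
It fails at once if a torch is dropped or flung (moves faster than 0.55 m/s while the fingers do not touch it) ((linear speed of torch_compact above 0.55 m/s and contact force between the fingers and torch_compact below 0.01 N) or (linear speed of torch_slim above 0.55 m/s and contact force between the fingers and torch_slim below 0.01 N) or (linear speed of torch_long above 0.55 m/s and contact force between the fingers and torch_long below 0.01 N) or (linear speed of torch_flood above 0.55 m/s and contact force between the fingers and torch_flood below 0.01 N)).
It fails at once if a torch is tipped over (leans more than 0.9 rad) (angle between any of torch_compact, torch_slim, torch_long, torch_flood's own z axis and vertical above 0.9 rad).
It also fails if it takes over 120 s, if anything falls off the work surface, if the arm or the gripper's body presses on something with over 40 N, if the wrist force passes 120 N, or if a joint passes its speed limit or range.

## Working session

There is one attempt and no reset: what is moved stays moved. The work goes in short steps, Python scripts to look and compute and a shell command to move; the robot and the scene stay as the last step left them, time stands still between calls to the robot, and variables do not carry over. Pictures are saved under pics/ and viewed, at most 14 in all, crops included, and the job is handed in when it is done.

```bash
ls; mkdir -p pics
python3 - <<'E'
from plant import r
import cv2
for n in("top","side"):
    cv2.imwrite(f"pics/{n}0.png",cv2.cvtColor(r.snapshot(n),cv2.COLOR_RGB2BGR)); print(n,r.camera_params(n))
s=r.get_state();print(s)
E
```

```text
pics
plant.py
steer.py
top {'fx': 466.4042968054577, 'fy': 466.4042968054577, 'cx': 254.69678892987207, 'cy': 182.94818375703036, 'rvec': array([ 2.19696086, -2.14330157,  0.08511749]), 'tvec': array([-0.01889803,  0.52087998,  1.08044143])}
side {'fx': 353.5997368585003, 'fy': 353.5997368585003, 'cx': 257.23483511735486, 'cy': 190.31711801020248, 'rvec': array([ 0.66618395,  2.49551296, -1.32540559]), 'tvec': array([ 0.46847554, -0.10843271,  1.00361993])}
{'clock': 0.1, 'q': array([ 1.13582609,  0.68993726, -0.19452218,  1.56621096,  0.15730096,
        0.90247312, -0.21509678]), 'qd': array([-0.00173829, -0.00298711, -0.0005492 , -0.00158543,  0.00014784,
        0.00192626,  0.00015719]), 'joint_torque': array([-2.53841419e-03, -5.28502393e+01, -1.27122425e+00, -1.53838009e+01,
       -5.25770977e-02,  2.00091243e-03,  5.92576203e-05]), 'tool_pos': array([ 0.28208433, -0.55710558,  0.23797483]), 'eef_rot': array([ 9.72647924e-01,  2.32282900e-01, -2.43349982e-04, -7.81990986e-04]), 'contact_force': array([-0.1331216 , -0.15682307, -0.15183849]), 'moment': array([-0.02166994,  0.01949499,  0.01425484]), 'finger_force': 0.0, 'opening': 1.0005795858662812}
```

View pics/top0.png

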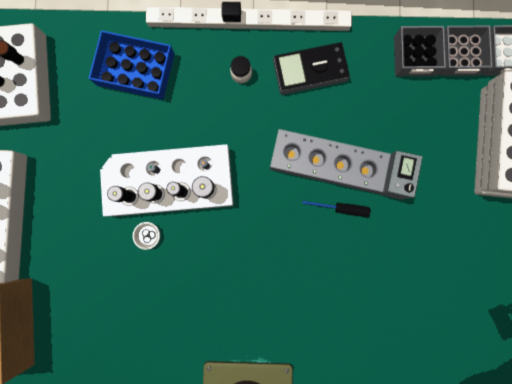

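View pics/side0.png

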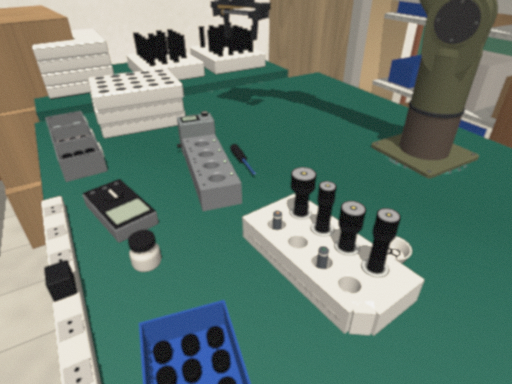

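The top view shows the tray (cut corner at about (105,160)) with torches at about (115,193), (148,191), (177,188) and (203,186). The rack's sockets are at about (292,153) to (368,170), with the box on the right. I'll enlarge both areas to read them better.

Run:
```python
import cv2
a=cv2.imread("pics/top0.png")
cv2.imwrite("pics/c1.png",cv2.resize(a[138:222,94:240],None,fx=5,fy=5,interpolation=cv2.INTER_CUBIC))
cv2.imwrite("pics/c2.png",cv2.resize(a[122:206,266:426],None,fx=5,fy=5,interpolation=cv2.INTER_CUBIC))
```

```text
(no output)
```

View pics/c1.png

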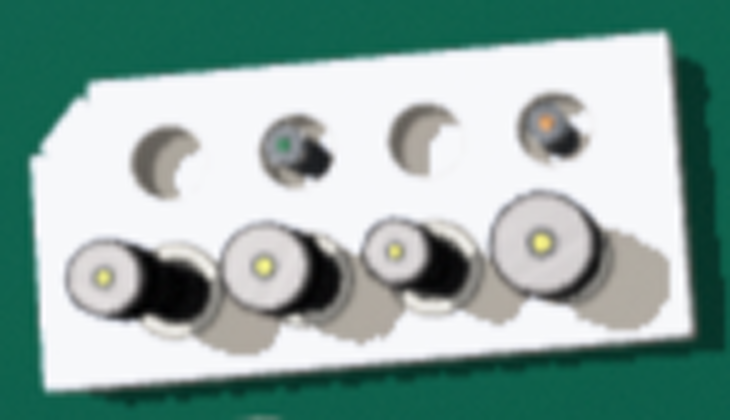

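View pics/c2.png

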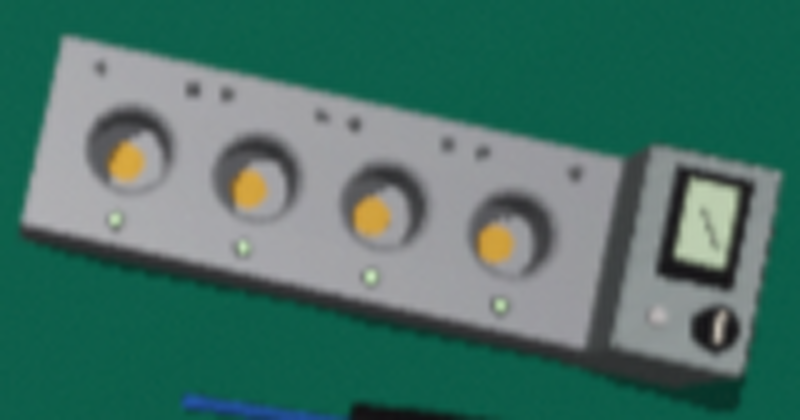

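Left to right, the enlarged view shows long (105,279), compact (264,267), slim (396,251) and flood (544,243). In the rack view the socket mouths are at (512,235) next to the box, then (385,206), (257,178) and (130,149).

```bash
cat > h.py <<'E'
import numpy as np, cv2
from plant import r
from scipy.spatial.transform import Rotation as R
def ray(name,uv,z):
    p=r.camera_params(name);Rm=cv2.Rodrigues(p["rvec"])[0];C=-Rm.T@p["tvec"]
    uv=np.atleast_2d(uv).astype(float)
    d=np.c_[(uv[:,0]-p["cx"])/p["fx"],(uv[:,1]-p["cy"])/p["fy"],np.ones(len(uv))]@Rm
    return C+d*((np.asarray(z)-C[2])/d[:,2])[:,None]
def to(p,axis=None):
    "shift in tool axes to world TCP p, turn about tool z so tool y is along axis (world xy angle), tool vertical"
    s=r.get_state();Q=R.from_quat(s["eef_rot"]);M=Q.as_matrix()
    sh=M.T@(np.array(p)-s["tool_pos"])
    print("at",s["tool_pos"].round(4),"shift",sh.round(4),"dist",np.linalg.norm(sh).round(3),end=" ")
    if axis is not None:
        best=None
        for a in(axis,axis+np.pi):
            y=np.array([np.cos(a),np.sin(a),0]);z=np.array([0,0,-1.]);x=np.cross(y,z)
            v=R.from_matrix(M.T@np.c_[x,y,z]).as_rotvec()
            print("rot",v.round(4),end=" ")
    print()
E
python3 - <<'E'
from h import *
f=lambda c,o:(np.array(c)+.5)/5-.5+o
T=ray("top",f([(105,279),(264,267),(396,251),(544,243)],[94,138]),[.156,.132,.144,.138])
S=ray("top",f([(512,235),(385,206),(257,178),(130,149)],[266,122]),[.055]*4)
def fit(P,ys,x):
    L=np.c_[np.full(4,x),ys]; a,b=L-L.mean(0),P[:,:2]-P[:,:2].mean(0)
    th=np.arctan2((a[:,0]*b[:,1]-a[:,1]*b[:,0]).sum(),(a*b).sum())
    c,s=np.cos(th),np.sin(th);Rm=np.array([[c,-s],[s,c]])
    t=P[:,:2].mean(0)-Rm@L.mean(0);F=L@Rm.T+t
    print("yaw",th.round(4),"org",t.round(4));print(P[:,:2].round(4).tolist());print(F.round(4).tolist())
fit(T,[.09,.03,-.03,-.09],-.03);fit(S,[-.06,0,.06,.12],0)
E
```

```text
yaw 0.1165 org [0.5213 0.1972]
[[0.4804, 0.2835], [0.4886, 0.2233], [0.4959, 0.1649], [0.5013, 0.1033]]
[[0.4811, 0.2831], [0.4881, 0.2235], [0.495, 0.1639], [0.502, 0.1043]]
yaw -0.1998 org [ 0.5697 -0.2074]
[[0.5578, -0.266], [0.5698, -0.2076], [0.5814, -0.1486], [0.5936, -0.0898]]
[[0.5578, -0.2662], [0.5697, -0.2074], [0.5816, -0.1486], [0.5935, -0.0898]]
```

The fit residuals are under 1 mm and the row pitches match, so these positions are good enough to act on. I'll take the long torch first, closing the fingers across the row.

Run:
```python
from h import *
to((.50,-.2,.26),.1165);to((.4811,.2831,.24),.1165)
```

```text
at [ 0.2821 -0.5571  0.238 ] shift [ 0.3558 -0.2201 -0.0217] dist 0.419 rot [-1.5000e-03 -9.0000e-04 -1.2184e+00] rot [-1.0000e-03  1.6000e-03  1.9231e+00] 
at [ 0.2821 -0.5571  0.238 ] shift [ 0.5572 -0.6596 -0.001 ] dist 0.863 rot [-1.5000e-03 -9.0000e-04 -1.2184e+00] rot [-1.0000e-03  1.6000e-03  1.9231e+00] 
```
q7 = -0.215, range ±2.66. base moves by ~ +1.7 rad (from -63° to +30°). Tool yaw world: rot -1.218 about tool z (down) = +1.218 world yaw. Base rotates +1.6 world yaw; so joint7 change small. Good, go with -1.218.

Units first: shifts go in mm and turns go in units of 0.25 rad. So 0.356 m is 356, -0.22 m is -220, -1.218 rad is -4.872.

```bash
T='x'; python3 steer.py '[[1,40,-20,-20,0,0,-0.48],[1,80,-50,-20,0,0,-1],[1,120,-80,-20,0,0,-1.52],[1,160,-100,-20,0,0,-2],[1,200,-120,-20,0,0,-2.52],[1,240,-150,-20,0,0,-3.08],[1,280,-170,-20,0,0,-3.6],[1,320,-200,-20,0,0,-4.16],[1,356,-220,-20,0,0,-4.6],[1,356,-220,-20,0,0,-4.872]]' 30
```

Run:
```python
from h import *
to((.4811,.2831,.24),.1165)
```

```text
clock: 1.1
tool_pos: [0.5043, -0.193, 0.2592]
eef_rot: [0.659, 0.752, 0.003, -0.0]
contact_force: [-1.1, -1.0, 0.7]
opening: 1.0
finger_force: 0.0
at [ 0.5043 -0.193   0.2592] shift [0.475  0.039  0.0213] dist 0.477 rot [ 0.0043 -0.004   0.0142] rot [ 0.0063  0.0067 -3.1274]
```

```bash
python3 steer.py '[[1,50,4,0,0,0,0.04],[1,100,8,0,0,0,0.04],[1,150,12,0,0,0,0.04],[1,200,16,0,0,0,0.04],[1,250,20,0,0,0,0.04],[1,300,24,0,0,0,0.04],[1,350,28,0,0,0,0.04],[1,400,32,10,0,0,0.04],[1,440,38,20,0,0,0.04],[1,475,39,20,0,0,0.04]]'
python3 steer.py '[[1,0,0,0,0,0,0],[1,0,0,0,0,0,0],[1,0,0,0,0,0,0]]'
python3 - <<'E'
from h import *
cv2.imwrite("pics/w1.png",cv2.cvtColor(r.snapshot("wrist"),cv2.COLOR_RGB2BGR))
to((.4811,.2831,.119),.1165)
E
```

```text
clock: 2.1
tool_pos: [0.4833, 0.2782, 0.2372]
eef_rot: [0.668, 0.744, -0.001, -0.001]
contact_force: [0.5, -0.4, -0.3]
opening: 1.002
finger_force: 0.0
clock: 2.4
tool_pos: [0.4847, 0.274, 0.2384]
eef_rot: [0.669, 0.743, -0.001, 0.001]
contact_force: [1.0, -0.2, -0.5]
opening: 1.0
finger_force: 0.0
at [0.4848 0.2738 0.2385] shift [ 0.0099 -0.0027  0.1195] dist 0.12 rot [-0.0003  0.0018 -0.013 ] rot [2.8000e-03 5.0000e-04 3.1286e+00]
```

View pics/w1.png

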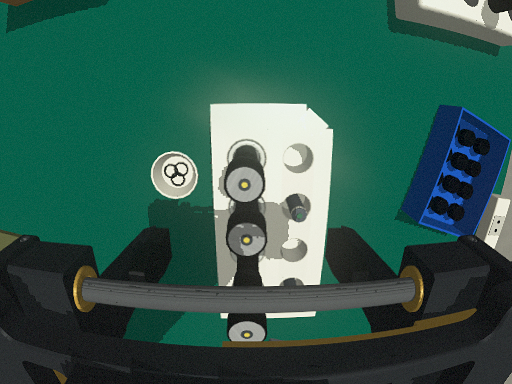

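The wrist view shows the row's lenses at (244,184), (246,239) and (247,330). I'll check the estimates against those.

```bash
cat >> h.py <<'E'
def fish(pts):
    p=r.camera_params("wrist");Rm=cv2.Rodrigues(p["rvec"])[0]
    c=np.atleast_2d(pts)@Rm.T+p["tvec"];rho=np.hypot(c[:,0],c[:,1]);k=np.arctan2(rho,c[:,2])/rho*p["fx"]
    return np.c_[c[:,0]*k+p["cx"],c[:,1]*k+p["cy"]].round(1)
E
python3 - <<'E'
from h import *
print(fish([(.4811,.2831,.156),(.4881,.2235,.132),(.495,.1639,.144),(.502,.1043,.138)]))
print(fish([(.4811,.2781,.156)]), fish([(.4861,.2831,.156)]))
to((.4808,.2833,.119),.1165)
E
```

```text
[[244.2 182.7]
 [245.6 236.6]
 [246.5 294.7]
 [247.3 332.1]]
[[243.6 188.6]] [[250.4 183.3]]
at [0.4848 0.2738 0.2385] shift [ 0.0101 -0.0029  0.1195] dist 0.12 rot [-0.0003  0.0018 -0.013 ] rot [2.8000e-03 5.0000e-04 3.1286e+00]
```

The two cameras agree to about 1 mm. Next I'll align and descend.

```bash
python3 steer.py '[[1,10,-3,20,0,0,-0.052],[1,10,-3,50,0,0,-0.052],[1,10,-3,50,0,0,-0.052],[1,10,-3,50,0,0,-0.052]]'
python3 - <<'E'
from h import *
to((.481,.283,.119),.1165)
E
```

```text
clock: 2.85
tool_pos: [0.4807, 0.2841, 0.1889]
eef_rot: [0.664, 0.747, -0.001, 0.0]
contact_force: [0.4, -0.5, 0.8]
opening: 1.002
finger_force: 0.0
at [0.4807 0.2841 0.1889] shift [-0.0011  0.0002  0.0699] dist 0.07 rot [-0.0006  0.0012  0.0007] rot [-1.8000e-03 -9.0000e-04 -3.1409e+00]
```

In the tool's units: 0.07 m is 70, 0.05 m is 50.

```bash
python3 steer.py '[[1,-1,0,25,0,0,0],[1,-1,0,50,0,0,0],[1,-1,0,70,0,0,0],[1,-1,0,70,0,0,0],[0.3,-1,0,70,0,0,0],[0,-1,0,70,0,0,0],[0,-1,0,70,0,0,0],[0,-1,0,70,0,0,0],[0,-1,0,70,0,0,0],[0,-1,0,70,0,0,0]]' 25
```

```text
clock: 3.85
tool_pos: [0.4805, 0.2845, 0.1189]
eef_rot: [0.664, 0.748, 0.0, 0.0]
contact_force: [-0.5, -0.3, 0.2]
opening: 0.48
finger_force: 0.0
```

```bash
python3 steer.py '[[0,0,0,0,0,0,0],[0,0,0,-20,0,0,0],[0,0,0,-40,0,0,0],[0,0,0,-70,0,0,0],[0,0,0,-100,0,0,0],[0,0,0,-130,0,0,0],[0,0,0,-160,0,0,0],[0,0,0,-170,0,0,0],[0,0,0,-170,0,0,0]]'
python3 - <<'E'
from h import *
to((.5578,-.2662,.29),-.1998)
E
```

```text
clock: 4.75
tool_pos: [0.4809, 0.2848, 0.2895]
eef_rot: [0.664, 0.748, 0.001, 0.0]
contact_force: [-0.5, 0.3, -1.9]
opening: 0.373
finger_force: 25.0
at [0.4809 0.2848 0.2895] shift [-0.5563  0.0111 -0.001 ] dist 0.556 rot [ 0.002  -0.0012  0.3186] rot [ 1.800e-03  2.800e-03 -2.823e+00]
```

The torch is gripped (opening 0.373 is about 33 mm, and the force changed by about 1.6 N). The fingers were still closing as the lift began, so I'll check the grip height with the side camera.

In the tool's units: -0.1 m is -100, -0.02 m is -20, 0.09 rad is 0.36.

```bash
python3 steer.py '[[0,-20,0,0,0,0,0.04],[0,-60,1,0,0,0,0.16],[0,-100,2,0,0,0,0.24],[0,-150,3,0,0,0,0.36],[0,-200,4,0,0,0,0.48],[0,-250,5,0,0,0,0.6],[0,-300,6,0,0,0,0.72],[0,-350,7,0,0,0,0.8],[0,-390,8,0,0,0,0.92],[0,-430,9,0,0,0,1]]'
python3 - <<'E'
from h import *
to((.5578,-.2662,.29),-.1998)
E
```

```text
clock: 5.75
tool_pos: [0.5391, -0.1436, 0.2864]
eef_rot: [0.753, 0.659, -0.001, -0.001]
contact_force: [-1.0, 0.6, -0.6]
opening: 0.373
finger_force: 25.0
at [ 0.5391 -0.1436  0.2864] shift [-0.119   0.0348 -0.0037] dist 0.124 rot [-0.004   0.0003  0.0668] rot [-5.0000e-04 -6.1000e-03 -3.0747e+00]
```

In the tool's units: -0.115 m is -115, -0.1 m is -100, 0.066 rad is 0.264.

```bash
python3 steer.py '[[0,-40,12,0,0,0,0.12],[0,-80,24,0,0,0,0.24],[0,-100,30,0,0,0,0.264],[0,-115,34,0,0,0,0.264],[0,-115,34,0,0,0,0.264],[0,-115,34,0,0,0,0.264]]'
python3 - <<'E'
from h import *
to((.5578,-.2662,.25),-.1998)
a=cv2.cvtColor(r.snapshot("side"),cv2.COLOR_RGB2BGR)
p=r.camera_params("side");s=r.get_state();t=s["tool_pos"]
pj=lambda z:cv2.projectPoints(np.array([[t[0],t[1],z]]),p["rvec"],p["tvec"],np.array([[p["fx"],0,p["cx"]],[0,p["fy"],p["cy"]],[0,0,1]]),None)[0].ravel()
top=t[2]+.037
b,c=pj(top-.142),pj(top);print("exp tail",b,"top",c)
x,y=map(int,(b+c)/2);x0,y0=x-60,max(y-60,0);print(x0,y0)
cv2.imwrite("pics/s1.png",cv2.resize(a[y0:y0+120,x0:x0+130],None,fx=5,fy=5,interpolation=cv2.INTER_CUBIC))
E
```

```text
clock: 6.35
tool_pos: [0.5589, -0.2581, 0.2878]
eef_rot: [0.773, 0.635, 0.0, -0.001]
contact_force: [0.6, 0.5, -1.2]
opening: 0.374
finger_force: 25.0
at [ 0.5589 -0.2581  0.2878] shift [-0.0083  0.0006  0.0378] dist 0.039 rot [-0.0018 -0.0016  0.0046] rot [ 2.600e-03 -2.800e-03 -3.137e+00] 
exp tail [197.29852665  96.30867257] top [190.93399455  33.21018838]
134 4
```

View pics/s1.png

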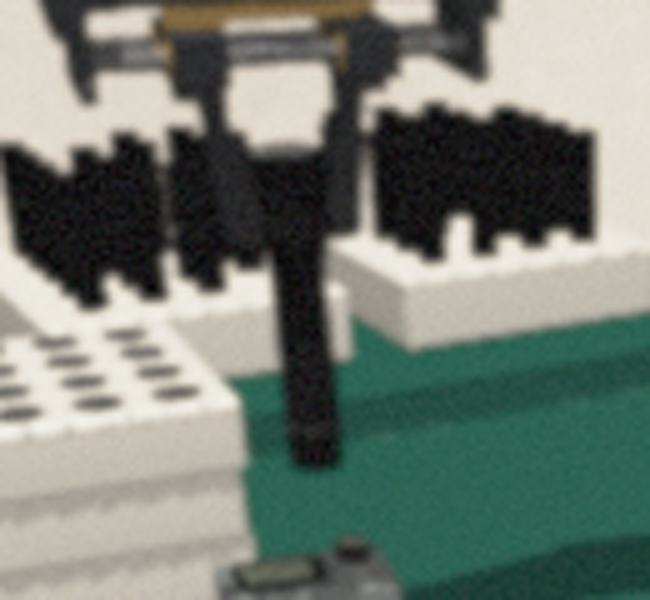

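The tail is at (316,463) in the crop, image pixel (197,96.6), against an expected (197.3,96.3). The torch hangs as planned: tail z is TCP z minus 0.105, so it seats at TCP z of about 0.120.

In the tool's units: 0.1 m is 100, 0.08 m is 80.

```bash
python3 steer.py '[[0,-8,0,20,0,0,0],[0,-8,0,50,0,0,0],[0,-8,0,80,0,0,0],[0,-8,0,100,0,0,0],[0,-8,0,100,0,0,0],[0,-8,0,100,0,0,0]]'
python3 - <<'E'
from h import *
to((.5578,-.2662,.121),-.1998)
E
```

```text
clock: 7.0
tool_pos: [0.5581, -0.2662, 0.1894]
eef_rot: [0.773, 0.635, 0.0, -0.0]
contact_force: [0.9, 0.3, -0.7]
opening: 0.375
finger_force: 25.0
at [ 0.5581 -0.2662  0.1894] shift [-0.0001 -0.0003  0.0684] dist 0.068 rot [ 0.0004 -0.0007  0.005 ] rot [ 1.1000e-03  6.0000e-04 -3.1366e+00]
```

In the tool's units: 0.069 m is 69, 0.068 m is 68.

```bash
python3 steer.py '[[0,0,0,15,0,0,0],[0,0,0,30,0,0,0],[0,0,0,45,0,0,0],[0,0,0,55,0,0,0],[0,0,0,60,0,0,0],[0,0,0,65,0,0,0],[0,0,0,68,0,0,0],[0,0,0,69,0,0,0],[0,0,0,69,0,0,0]]'
```

```text
clock: 7.9
tool_pos: [0.5578, -0.2678, 0.12]
eef_rot: [0.773, 0.634, 0.0, 0.0]
contact_force: [-1.2, -0.5, -1.2]
opening: 0.374
finger_force: 25.0
```

```bash
python3 steer.py '[[0,0,0,1,0,0,0],[0,0,0,2,0,0,0],[0,0,0,2,0,0,0]]'; python3 steer.py '[[0.45,0,0,0,0,0,0],[0.5,0,0,0,0,0,0],[1,0,0,0,0,0,0],[1,0,0,0,0,0,0],[1,0,0,0,0,0,0],[1,0,0,0,0,0,0],[1,0,0,0,0,0,0]]'
python3 steer.py '[[1,0,0,-30,0,0,0],[1,0,0,-70,0,0,0],[1,0,0,-110,0,0,0],[1,0,0,-130,0,0,0]]'
python3 - <<'E'
from h import *
to((.4881,.2235,.24),.1165)
E
```

```text
clock: 8.2
tool_pos: [0.5582, -0.268, 0.1197]
eef_rot: [0.773, 0.634, 0.0, 0.001]
contact_force: [-2.3, 0.9, 9.8]
opening: 0.373
finger_force: 25.0
clock: 8.9
tool_pos: [0.5575, -0.2677, 0.1177]
eef_rot: [0.773, 0.634, -0.0, -0.0]
contact_force: [-0.2, -0.1, 0.4]
opening: 0.931
finger_force: 0.0
clock: 9.3
tool_pos: [0.559, -0.268, 0.2514]
eef_rot: [0.773, 0.634, 0.001, 0.002]
contact_force: [-0.2, -0.8, -0.4]
opening: 1.001
finger_force: 0.0
at [ 0.559  -0.268   0.2514] shift [ 0.4681 -0.1658  0.0102] dist 0.497 rot [ 0.005   0.0014 -0.3135] rot [ 2.000e-03 -7.100e-03  2.828e+00]
```

The torch touched down at TCP z = 0.1197 with 9.8 N and is released. Next is compact, moving and descending in one sequence.

```bash
python3 steer.py '[[1,47,-16,0,0,0,-0.12],[1,94,-32,0,0,0,-0.24],[1,141,-49,0,0,0,-0.36],[1,188,-66,0,0,0,-0.48],[1,235,-83,0,0,0,-0.6],[1,282,-100,0,0,0,-0.72],[1,329,-117,0,0,0,-0.84],[1,376,-133,0,0,0,-1],[1,423,-150,10,0,0,-1.16],[1,465,-165,10,0,0,-1.252]]'
python3 steer.py '[[1,0,0,0,0,0,0],[1,0,0,0,0,0,0],[1,0,0,0,0,0,0]]'
python3 - <<'E'
from h import *
to((.4883,.2232,.095),.1165)
E
```

```text
clock: 10.3
tool_pos: [0.4856, 0.2226, 0.2371]
eef_rot: [0.664, 0.748, -0.001, -0.0]
contact_force: [-0.1, 0.0, -0.8]
opening: 0.999
finger_force: 0.0
clock: 10.6
tool_pos: [0.4871, 0.219, 0.2376]
eef_rot: [0.666, 0.746, -0.001, 0.001]
contact_force: [-0.1, -0.6, -0.6]
opening: 1.0
finger_force: 0.0
at [0.4871 0.219  0.2376] shift [0.0043 0.0017 0.1425] dist 0.143 rot [-0.0002  0.0016 -0.0025] rot [2.4000e-03 4.0000e-04 3.1391e+00]
```

In the tool's units: 0.143 m is 143, 0.12 m is 120.

```bash
python3 steer.py '[[1,4,2,30,0,0,0],[1,4,2,60,0,0,0],[1,4,2,90,0,0,0],[1,4,2,120,0,0,0],[1,4,2,143,0,0,0],[1,4,2,143,0,0,0],[0.3,4,2,143,0,0,0],[0,4,2,143,0,0,0],[0,4,2,143,0,0,0],[0,4,2,143,0,0,0]]'
python3 steer.py '[[0,0,0,0,0,0,0],[0,0,0,0,0,0,0],[0,0,0,0,0,0,0],[0,0,0,0,0,0,0],[0,0,0,0,0,0,0],[0,0,0,0,0,0,0]]'
```

```text
clock: 11.6
tool_pos: [0.4889, 0.2249, 0.0957]
eef_rot: [0.665, 0.747, 0.001, 0.0]
contact_force: [-0.4, -0.9, -0.0]
opening: 0.66
finger_force: 0.0
clock: 12.2
tool_pos: [0.4883, 0.2249, 0.0949]
eef_rot: [0.665, 0.747, 0.0, 0.0]
contact_force: [-1.0, 0.0, 3.8]
opening: 0.446
finger_force: 25.0
```

In the tool's units: -0.18 m is -180, -0.16 m is -160.

```bash
python3 steer.py '[[0,0,0,-20,0,0,0],[0,0,0,-50,0,0,0],[0,0,0,-90,0,0,0],[0,0,0,-130,0,0,0],[0,0,0,-160,0,0,0],[0,0,0,-180,0,0,0],[0,0,0,-180,0,0,0]]'
python3 - <<'E'
from h import *
to((.5697,-.2074,.275),-.1998)
E
```

```text
clock: 12.9
tool_pos: [0.4894, 0.2256, 0.2767]
eef_rot: [0.665, 0.747, 0.002, 0.001]
contact_force: [0.2, -0.3, -3.0]
opening: 0.444
finger_force: 25.0
at [0.4894 0.2256 0.2767] shift [-0.4393  0.0298  0.0011] dist 0.44 rot [ 0.0042 -0.0025  0.3153] rot [ 0.0036  0.006  -2.8262]
```

In the tool's units: -0.437 m is -437, -0.41 m is -410, 0.315 rad is 1.26.

```bash
python3 steer.py '[[0,-30,2,0,0,0,0.08],[0,-75,5,0,0,0,0.2],[0,-120,8,0,0,0,0.36],[0,-170,12,0,0,0,0.52],[0,-220,15,0,0,0,0.68],[0,-270,18,0,0,0,0.84],[0,-320,22,0,0,0,1],[0,-370,25,0,0,0,1.16],[0,-410,28,0,0,0,1.26],[0,-437,30,0,0,0,1.26]]'
python3 steer.py '[[0,0,0,0,0,0,0],[0,0,0,0,0,0,0],[0,0,0,0,0,0,0]]'
python3 - <<'E'
from h import *
to((.5697,-.2069,.098),-.1998)
E
```

```text
clock: 13.9
tool_pos: [0.5672, -0.2103, 0.272]
eef_rot: [0.775, 0.631, -0.002, -0.001]
contact_force: [-0.2, -0.8, -3.2]
opening: 0.442
finger_force: 25.0
clock: 14.2
tool_pos: [0.5682, -0.2037, 0.2736]
eef_rot: [0.773, 0.634, -0.0, -0.001]
contact_force: [0.2, 0.4, -1.6]
opening: 0.447
finger_force: 25.0
at [ 0.5682 -0.2037  0.2736] shift [-0.0031  0.0025  0.1756] dist 0.176 rot [-0.0023 -0.0013  0.0035] rot [ 2.1000e-03 -3.7000e-03 -3.1381e+00]
```

```bash
python3 steer.py '[[0,-3,2.5,30,0,0,0],[0,-3,2.5,70,0,0,0],[0,-3,2.5,100,0,0,0],[0,-3,2.5,110,0,0,0],[0,-3,2.5,120,0,0,0],[0,-3,2.5,135,0,0,0],[0,-3,2.5,150,0,0,0],[0,-3,2.5,165,0,0,0],[0,-3,2.5,170,0,0,0],[0,-3,2.5,170,0,0,0]]'
python3 - <<'E'
from h import *
to((.5697,-.2069,.096),-.1998)
E
```

```text
clock: 15.2
tool_pos: [0.5701, -0.209, 0.104]
eef_rot: [0.774, 0.633, -0.0, -0.0]
contact_force: [-0.3, 0.7, -2.2]
opening: 0.443
finger_force: 25.0
at [ 0.5701 -0.209   0.104 ] shift [ 0.002  -0.0008  0.008 ] dist 0.008 rot [-0.0013 -0.      0.001 ] rot [ 0.0000e+00 -2.0000e-03 -3.1406e+00]
```

```bash
python3 steer.py '[[0,1,0,3,0,0,0],[0,1,0,6,0,0,0],[0,1,0,8,0,0,0],[0,1,0,9,0,0,0],[0,1,0,9,0,0,0]]'
```

```text
clock: 15.7
tool_pos: [0.5708, -0.2083, 0.096]
eef_rot: [0.774, 0.633, 0.0, 0.0]
contact_force: [-0.9, -0.9, -0.5]
opening: 0.444
finger_force: 25.0
```

```bash
python3 steer.py '[[0,0,0,1,0,0,0],[0,0,0,2,0,0,0],[0,0,0,2,0,0,0]]'; python3 steer.py '[[0.52,0,0,0,0,0,0],[0.57,0,0,0,0,0,0],[1,0,0,0,0,0,0],[1,0,0,0,0,0,0],[1,0,0,0,0,0,0],[1,0,0,0,0,0,0],[1,0,0,0,0,0,0]]'
python3 steer.py '[[1,0,0,-30,0,0,0],[1,0,0,-70,0,0,0],[1,0,0,-110,0,0,0],[1,0,0,-145,0,0,0]]'
python3 - <<'E'
from h import *
to((.495,.1641,.24),.1165)
E
```

```text
clock: 16.0
tool_pos: [0.571, -0.2084, 0.0959]
eef_rot: [0.774, 0.633, 0.0, 0.001]
contact_force: [-3.4, 1.7, 13.5]
opening: 0.44
finger_force: 25.0
clock: 16.7
tool_pos: [0.5707, -0.2082, 0.0936]
eef_rot: [0.774, 0.633, -0.0, -0.0]
contact_force: [0.5, -0.5, -0.0]
opening: 0.989
finger_force: 0.0
clock: 17.1
tool_pos: [0.5708, -0.2082, 0.2407]
eef_rot: [0.774, 0.633, 0.0, 0.0]
contact_force: [0.2, -0.0, 0.3]
opening: 0.999
finger_force: 0.0
at [ 0.5708 -0.2082  0.2407] shift [ 0.35   -0.1479  0.0006] dist 0.38 rot [ 9.000e-04  1.000e-04 -3.154e-01] rot [ 1.0000e-04 -1.3000e-03  2.8262e+00]
```

Compact is seated. Next is slim, with the pick at TCP z = 0.107.

```bash
python3 steer.py '[[1,44,-18,0,0,0,-0.16],[1,88,-36,0,0,0,-0.32],[1,132,-55,0,0,0,-0.48],[1,176,-74,0,0,0,-0.64],[1,220,-92,0,0,0,-0.8],[1,264,-111,0,0,0,-0.96],[1,308,-130,0,0,0,-1.12],[1,350,-148,0,0,0,-1.26],[1,350,-148,0,0,0,-1.26],[1,350,-148,0,0,0,-1.26]]'
python3 steer.py '[[1,0,0,0,0,0,0],[1,0,0,0,0,0,0]]'
python3 - <<'E'
from h import *
to((.4953,.1641,.107),.1165)
E
```

```text
clock: 18.1
tool_pos: [0.4944, 0.1652, 0.2387]
eef_rot: [0.664, 0.748, -0.0, 0.0]
contact_force: [0.7, 0.1, 0.0]
opening: 0.996
finger_force: 0.0
clock: 18.3
tool_pos: [0.4953, 0.1622, 0.2386]
eef_rot: [0.666, 0.746, -0.0, 0.0]
contact_force: [-0.1, -0.0, 0.4]
opening: 0.999
finger_force: 0.0
at [0.4953 0.1622 0.2386] shift [0.0021 0.0003 0.1316] dist 0.132 rot [-0.0002  0.0012 -0.0037] rot [1.9000e-03 3.0000e-04 3.1379e+00]
```

In the tool's units: 0.132 m is 132, 0.115 m is 115.

```bash
python3 steer.py '[[1,1,0,30,0,0,0],[1,1,0,60,0,0,0],[1,1,0,90,0,0,0],[1,1,0,115,0,0,0],[1,1,0,132,0,0,0],[1,1,0,132,0,0,0],[0.3,1,0,132,0,0,0],[0,1,0,132,0,0,0],[0,1,0,132,0,0,0],[0,1,0,132,0,0,0]]'
python3 steer.py '[[0,0,0,0,0,0,0],[0,0,0,0,0,0,0],[0,0,0,0,0,0,0],[0,0,0,0,0,0,0],[0,0,0,0,0,0,0],[0,0,0,0,0,0,0],[0,0,0,0,0,0,0],[0,0,0,0,0,0,0]]'
python3 steer.py '[[0,0,0,-20,0,0,0],[0,0,0,-50,0,0,0],[0,0,0,-90,0,0,0],[0,0,0,-130,0,0,0],[0,0,0,-155,0,0,0],[0,0,0,-170,0,0,0],[0,0,0,-170,0,0,0]]'
python3 - <<'E'
from h import *
to((.5816,-.1486,.278),-.1998)
E
```

```text
clock: 19.3
tool_pos: [0.4952, 0.1651, 0.1075]
eef_rot: [0.665, 0.747, 0.001, 0.0]
contact_force: [-1.2, 0.6, 0.3]
opening: 0.66
finger_force: 0.0
clock: 20.1
tool_pos: [0.4948, 0.1651, 0.1067]
eef_rot: [0.665, 0.747, 0.0, 0.0]
contact_force: [0.7, -0.2, 0.8]
opening: 0.33
finger_force: 25.0
clock: 20.8
tool_pos: [0.4955, 0.1655, 0.2784]
eef_rot: [0.665, 0.747, 0.002, 0.001]
contact_force: [0.1, -0.2, -1.8]
opening: 0.327
finger_force: 25.0
at [0.4955 0.1655 0.2784] shift [-3.22e-01  4.93e-02  3.00e-04] dist 0.326 rot [ 0.0034 -0.0014  0.3155] rot [ 2.0000e-03  4.9000e-03 -2.8261e+00]
```

In the tool's units: -0.32 m is -320, -0.3 m is -300, 0.315 rad is 1.26.

```bash
python3 steer.py '[[0,-30,5,0,0,0,0.12],[0,-70,11,0,0,0,0.28],[0,-110,17,0,0,0,0.44],[0,-150,23,0,0,0,0.6],[0,-190,29,0,0,0,0.76],[0,-230,35,0,0,0,0.92],[0,-270,41,0,0,0,1.08],[0,-300,46,0,0,0,1.2],[0,-320,49,0,0,0,1.26],[0,-320,49,0,0,0,1.26]]'
python3 steer.py '[[0,0,0,0,0,0,0],[0,0,0,0,0,0,0]]'
python3 - <<'E'
from h import *
to((.5816,-.1482,.116),-.1998)
E
```

```text
clock: 21.8
tool_pos: [0.5799, -0.1506, 0.275]
eef_rot: [0.775, 0.631, -0.001, -0.0]
contact_force: [-0.8, 0.1, -2.6]
opening: 0.328
finger_force: 25.0
clock: 22.0
tool_pos: [0.5801, -0.1444, 0.2765]
eef_rot: [0.773, 0.635, 0.0, -0.001]
contact_force: [-0.5, 1.2, -1.6]
opening: 0.33
finger_force: 25.0
at [ 0.5801 -0.1444  0.2765] shift [-0.0037  0.0024  0.1605] dist 0.161 rot [-0.0011 -0.0015  0.0045] rot [ 2.4000e-03 -1.7000e-03 -3.1371e+00]
```

In the tool's units: 0.16 m is 160, 0.15 m is 150.

```bash
python3 steer.py '[[0,-3,2,30,0,0,0],[0,-3,2,70,0,0,0],[0,-3,2,95,0,0,0],[0,-3,2,105,0,0,0],[0,-3,2,120,0,0,0],[0,-3,2,135,0,0,0],[0,-3,2,150,0,0,0],[0,-3,2,160,0,0,0],[0,-3,2,160,0,0,0],[0,-3,2,160,0,0,0]]'
python3 - <<'E'
from h import *
to((.5816,-.1482,.108),-.1998)
E
```

```text
clock: 23.0
tool_pos: [0.5824, -0.1499, 0.1174]
eef_rot: [0.774, 0.634, 0.0, 0.0]
contact_force: [1.2, -0.7, -1.4]
opening: 0.326
finger_force: 25.0
at [ 0.5824 -0.1499  0.1174] shift [ 0.0015 -0.0011  0.0094] dist 0.01 rot [ 0.0011 -0.0003  0.0015] rot [ 5.0000e-04  1.8000e-03 -3.1401e+00]
```

```bash
python3 steer.py '[[0,1,-1,3,0,0,0],[0,1,-1,6,0,0,0],[0,1,-1,8,0,0,0],[0,1,-1,10,0,0,0],[0,1,-1,11,0,0,0],[0,1,-1,11,0,0,0]]'
```

```text
clock: 23.6
tool_pos: [0.5817, -0.1492, 0.1076]
eef_rot: [0.774, 0.633, 0.0, 0.001]
contact_force: [-2.8, 0.2, 11.2]
opening: 0.327
finger_force: 25.0
```

Slim is on the socket floor (11 N), so I'll release it.

In the tool's units: -0.135 m is -135, -0.11 m is -110.

```bash
python3 steer.py '[[0.4,0,0,0,0,0,0],[0.45,0,0,0,0,0,0],[1,0,0,0,0,0,0],[1,0,0,0,0,0,0],[1,0,0,0,0,0,0],[1,0,0,0,0,0,0],[1,0,0,0,0,0,0],[1,0,0,0,0,0,0]]'
python3 steer.py '[[1,0,0,-30,0,0,0],[1,0,0,-70,0,0,0],[1,0,0,-110,0,0,0],[1,0,0,-135,0,0,0]]'
python3 - <<'E'
from h import *
to((.502,.1045,.24),.1165)
E
```

```text
clock: 24.4
tool_pos: [0.581, -0.1492, 0.1057]
eef_rot: [0.774, 0.633, -0.0, 0.0]
contact_force: [-0.9, 0.0, -0.7]
opening: 0.972
finger_force: 0.0
clock: 24.8
tool_pos: [0.582, -0.1492, 0.2438]
eef_rot: [0.774, 0.633, 0.001, 0.001]
contact_force: [0.2, -0.2, -0.1]
opening: 1.001
finger_force: 0.0
at [ 0.582  -0.1492  0.2438] shift [ 0.2329 -0.1286  0.0033] dist 0.266 rot [ 3.700e-03  3.000e-04 -3.154e-01] rot [ 4.0000e-04 -5.3000e-03  2.8261e+00]
```

In the tool's units: 0.233 m is 233, 0.2 m is 200, -0.315 rad is -1.26.

```bash
python3 steer.py '[[1,40,-20,0,0,0,-0.2],[1,80,-45,0,0,0,-0.4],[1,120,-67,0,0,0,-0.64],[1,160,-90,0,0,0,-0.84],[1,200,-110,0,0,0,-1.08],[1,233,-129,0,0,0,-1.26],[1,233,-129,0,0,0,-1.26],[1,233,-129,0,0,0,-1.26],[1,233,-129,0,0,0,-1.26]]'
python3 - <<'E'
from h import *
to((.5018,.104,.101),.1165)
E
```

```text
clock: 25.7
tool_pos: [0.501, 0.103, 0.2406]
eef_rot: [0.666, 0.746, -0.0, 0.0]
contact_force: [-0.6, -0.5, 0.1]
opening: 0.995
finger_force: 0.0
at [0.501  0.103  0.2406] shift [0.0011 0.0009 0.1396] dist 0.14 rot [-0.0001  0.0014 -0.003 ] rot [2.2000e-03 1.0000e-04 3.1386e+00]
```

In the tool's units: 0.14 m is 140, 0.12 m is 120.

```bash
python3 steer.py '[[1,0,1,30,0,0,0],[1,0,1,60,0,0,0],[1,0,1,90,0,0,0],[1,0,1,120,0,0,0],[1,0,1,140,0,0,0],[1,0,1,140,0,0,0],[0.3,0,1,140,0,0,0],[0,0,1,140,0,0,0],[0,0,1,140,0,0,0],[0,0,1,140,0,0,0]]'
python3 steer.py '[[0,0,0,0,0,0,0],[0,0,0,0,0,0,0],[0,0,0,0,0,0,0],[0,0,0,0,0,0,0],[0,0,0,0,0,0,0],[0,0,0,0,0,0,0]]'
python3 steer.py '[[0,0,0,-20,0,0,0],[0,0,0,-50,0,0,0],[0,0,0,-90,0,0,0],[0,0,0,-130,0,0,0],[0,0,0,-155,0,0,0],[0,0,0,-170,0,0,0],[0,0,0,-170,0,0,0]]'
python3 - <<'E'
from h import *
to((.5935,-.0898,.272),-.1998)
E
```

```text
clock: 26.7
tool_pos: [0.5022, 0.1048, 0.1016]
eef_rot: [0.665, 0.747, 0.001, 0.001]
contact_force: [0.4, -0.3, -1.1]
opening: 0.66
finger_force: 0.0
clock: 27.3
tool_pos: [0.5017, 0.1049, 0.101]
eef_rot: [0.665, 0.747, 0.0, 0.0]
contact_force: [-1.6, -0.6, 6.6]
opening: 0.512
finger_force: 25.0
clock: 28.0
tool_pos: [0.5025, 0.1051, 0.2722]
eef_rot: [0.665, 0.747, 0.002, 0.001]
contact_force: [-0.6, 0.7, -2.7]
opening: 0.513
finger_force: 25.0
at [0.5025 0.1051 0.2722] shift [-0.2041  0.0679  0.0004] dist 0.215 rot [ 0.0035 -0.001   0.3155] rot [ 1.4000e-03  5.0000e-03 -2.8261e+00]
```

In the tool's units: -0.203 m is -203, -0.195 m is -195, 0.315 rad is 1.26.

```bash
python3 steer.py '[[0,-25,8,0,0,0,0.16],[0,-60,20,0,0,0,0.36],[0,-100,33,0,0,0,0.6],[0,-140,46,0,0,0,0.84],[0,-170,57,0,0,0,1.04],[0,-195,65,0,0,0,1.2],[0,-203,68,0,0,0,1.26],[0,-203,68,0,0,0,1.26],[0,-203,68,0,0,0,1.26],[0,-203,68,0,0,0,1.26]]'
python3 - <<'E'
from h import *
to((.5935,-.0895,.112),-.1998)
E
```

```text
clock: 29.0
tool_pos: [0.592, -0.0866, 0.2706]
eef_rot: [0.773, 0.635, 0.0, -0.001]
contact_force: [0.4, -0.3, -2.0]
opening: 0.511
finger_force: 25.0
at [ 0.592  -0.0866  0.2706] shift [-0.0027  0.0022  0.1586] dist 0.159 rot [-0.0011 -0.001   0.0044] rot [ 1.6000e-03 -1.7000e-03 -3.1371e+00]
```

```bash
python3 steer.py '[[0,-2,1,30,0,0,0],[0,-2,1,70,0,0,0],[0,-2,1,95,0,0,0],[0,-2,1,105,0,0,0],[0,-2,1,120,0,0,0],[0,-2,1,135,0,0,0],[0,-2,1,150,0,0,0],[0,-2,1,158,0,0,0],[0,-2,1,158,0,0,0],[0,-2,1,158,0,0,0]]'
python3 - <<'E'
from h import *
to((.5935,-.0895,.102),-.1998)
E
```

```text
clock: 30.0
tool_pos: [0.5939, -0.0907, 0.1136]
eef_rot: [0.774, 0.634, 0.001, 0.0]
contact_force: [-0.1, 0.5, -2.0]
opening: 0.512
finger_force: 25.0
at [ 0.5939 -0.0907  0.1136] shift [ 0.0011 -0.0006  0.0116] dist 0.012 rot [ 0.0014 -0.0004  0.0013] rot [ 5.0000e-04  2.2000e-03 -3.1402e+00]
```

In the tool's units: 0.013 m is 13, 0.012 m is 12.

```bash
python3 steer.py '[[0,1,0,3,0,0,0],[0,1,0,6,0,0,0],[0,1,0,9,0,0,0],[0,1,0,11,0,0,0],[0,1,0,12,0,0,0],[0,1,0,13,0,0,0],[0,1,0,13,0,0,0]]'
```

```text
clock: 30.7
tool_pos: [0.5937, -0.09, 0.102]
eef_rot: [0.774, 0.633, 0.0, 0.001]
contact_force: [-4.5, 0.2, 15.6]
opening: 0.508
finger_force: 25.0
```

In the tool's units: 0.2 m is 200, 0.15 m is 150.

```bash
python3 steer.py '[[0.58,0,0,0,0,0,0],[0.65,0,0,0,0,0,0],[1,0,0,0,0,0,0],[1,0,0,0,0,0,0],[1,0,0,0,0,0,0],[1,0,0,0,0,0,0],[1,0,0,0,0,0,0]]'
python3 steer.py '[[1,0,0,-30,0,0,0],[1,0,0,-70,0,0,0],[1,0,0,-110,0,0,0],[1,0,0,-145,0,0,0],[1,50,0,-145,0,0,0],[1,100,0,-145,0,0,0],[1,150,0,-145,0,0,0],[1,200,0,-145,0,0,0],[1,200,0,-145,0,0,0],[1,200,0,-145,0,0,0]]'
python3 - <<'E'
from h import *
a=cv2.cvtColor(r.snapshot("top"),cv2.COLOR_RGB2BGR);b=cv2.cvtColor(r.snapshot("side"),cv2.COLOR_RGB2BGR)
z=lambda m:cv2.resize(m,(400,300),interpolation=cv2.INTER_CUBIC)
cv2.imwrite("pics/end.png",np.hstack([z(a[106:226,266:426]),z(b[80:230,130:330])]))
E
```

```text
clock: 31.4
tool_pos: [0.5934, -0.0902, 0.0996]
eef_rot: [0.774, 0.633, -0.0, -0.0]
contact_force: [0.1, -0.3, -0.2]
opening: 0.996
finger_force: 0.0
clock: 32.4
tool_pos: [0.6326, 0.1078, 0.2444]
eef_rot: [0.773, 0.635, -0.0, -0.0]
contact_force: [0.3, -1.8, -0.4]
opening: 0.994
finger_force: 0.0
```

View pics/end.png

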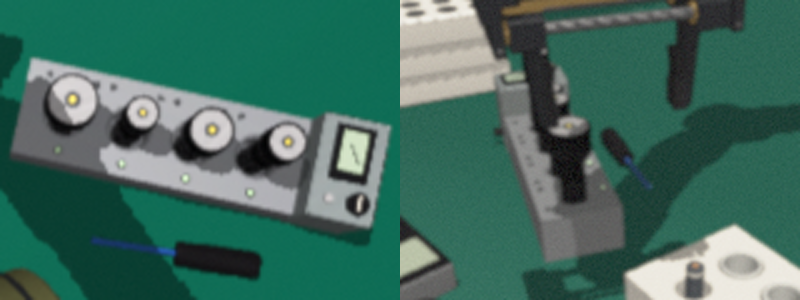

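The final view shows all four upright in the rack. From the box they run long (288,141), compact (211,130), slim (142,112), flood (72,99), which is the right order. The gripper is clear, and I'll check the lens positions before handing in.

Run:
```python
from h import *
P=ray("top",np.array([(288,141),(211,130),(142,112),(72,99)])/2.5+[266,106],[.157,.133,.145,.139])[:,:2]
e=np.linalg.norm(P-[[.5578,-.2662],[.5697,-.2074],[.5816,-.1486],[.5935,-.0898]],axis=1);print(e.round(4))
if e.max()<.006: print(r.finish_job())
```

```text
[0.0036 0.003  0.0012 0.0013]
the job is handed in; nothing more can be done
None
```

All four torches are standing upright in their sockets in the right order (from the control box: long, compact, slim, flood), lens centres within 4 mm of the socket axes, and I handed the job in at about 32 s; I haven't seen the judge's result.

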